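# Make up two mango gift packs at the fair stall

### The arm

A 6-joint arm with a two-finger parallel gripper is mounted at the origin on the work surface. World frame = base frame: x ahead of the robot, y to its left, z up, the work surface at z = 0. Lengths are in mm, angles in rad, forces in N, time in s.
With the tool pointing down it reaches from about 400 to 925 mm from the base axis. Payload 12.5 kg.
Tool frame: the origin (TCP) lies at the very end of the fingers, on their centre line; the grasp point (between the pads) lies env.grip_point_offset behind it (env.grip_point_offset is the distance from the TCP to the grasp point, in mm); y points along the fingers, z is the direction in which the jaws open and shut, and the axes are right-handed (so a half turn about y gives the same grasp; the last joint's range is limited). The gripper opens to 95 mm and grips with 3 to 60 N. Pads are 20 mm wide; open, the fingers measure 119 mm over their backs; the gripper's body (75 mm by 180 mm) begins 59 mm behind the grasp point.
Start: joints at [1.083, 0.491, 1.559, -0, 1.092, -0.106], TCP at [232.855, 580.022, 214.661] pointing down, gripper open.
Joint ranges: [-3.1, 3.1], [-0.84, 2.19], [0.05, 2.79], [-1.13, 4.28], [0.06, 2.93], [-2.69, 2.69]. Speed limits (rad/s): [2.22, 2.22, 2.79, 3.14, 3.14, 3.14].

### API

Orientations are given as [roll, pitch, yaw] about the fixed x, y, z axes, in that order (R = Rz(yaw) Ry(pitch) Rx(roll)).
In Python, from cell import readout, read_camera, env, nets gives the robot as it stands.
- The arm moves only by the tool apply_moves, never from a script. Its argument "increments" is a list of rows, each a list of 3 entries, a list of its own where there are three numbers: the shift along the tool's x, y, z in cm, then the turn, a rotation vector about the tool's x, y, z in degrees, then the finger opening in cm, from 0 to 9.51. A call has exactly 5 rows; each row shifts and turns the pose as measured when the row begins, along the tool's axes as they then stand; what a row does not reach is not made up. A row lasts 1/8 s, in which the tool goes at most 62.5 mm and 10.7 degrees, less where a joint would pass 70% of its speed; a pose out of reach is approached as far as the arm can. A call with a gripper value outside its range is refused whole. The fingers move at their own pace and stop on an object; the grip force is fixed at half the most. Time passes only in rows, so rows that do not move let the fingers close, or fill a call up. It gives the time, the measured TCP pose, the force and the opening at its end, in the units of the state.
- readout.state(): the state, without advancing time (a new reading comes with each control period).
- read_camera(name): name is "scene" or "top" or "wrist"; returns a dict with "img" (480x640x3 uint8, red, green, blue), "vfov" (degrees; the focal length in pixels is half the picture's height over the tangent of half this angle, whatever the lens; pixels are square), "cx", "cy" (the principal point, pixels), "distortion" ([k1, k2, p1, p2, k3] as OpenCV has them; the pictures are not rectified), "rvec" (rotation vector, rad) and "tvec" (3), from world to camera coordinates, as OpenCV has them; the wrist camera has in their place "mount" (4x4, takes a point from camera to tool coordinates, whose origin is the TCP and whose axes are the tool frame's). Camera axes: x right, y down, z forward; pixel columns grow to the right and rows downward; lengths in mm; the calibration is good to about 2 mm. A picture is of the moment at which its call begins: read the wrist's pose just before it. There is no depth.
- env.job_done(): hands the job in, once; it reports no verdict.
Trained networks look in a picture, given as the dict that the camera call returned (one of the last four; its "shot" number tells which), for a name from the list of things; names that differ only in an ending like _2 or _b are one class to them, and where a whole thing is asked for, a point or a joint stands for the part that bears it (a point fixed in the world has none). Each returns a list of dicts, best first, with "confidence" (0 to 1); they miss things now and then, are a little off and sometimes report something else, mostly with a low value. They report only what shows in the picture. A call takes as long as a camera call.
- nets.look_for(picture, thing): "point" ([x, y, z] in mm, in the coordinates of the camera as it stood for that picture, good to about 4 mm: the middle of the surface that is visible of it).
- nets.mark_of(picture, thing): "point" ([x, y, z] in mm, in the coordinates of the camera as it stood for that picture, good to about 4 mm: a listed point, or the origin of a listed thing).
The state is a dict: "t": time; "joints": joint angles; "qvel": joint speeds; "tau": joint torques, N m; "eef_pos": TCP position; "tcp_rot": TCP orientation; "ft_force": force on the tool from outside, world axes, zero at the start; "moment": the same for the moment, N m; "opening": opening from 0.0 (shut) to 1.0 (fully open).
Only numpy, scipy, OpenCV 4.12 (cv2) and the standard library are available. Lean on these libraries where they do the work, as an engineer would, in place of code of your own. Each camera call takes 0.05 s, during which the arm holds its last target. There are 200 camera calls.

### The job

Make up the two gift packs in the wooden trays: the sauce bottle goes in the middle compartment of the long tray, with the tall tin on one side of it and the large jar on the other (either way round), and the squat tin and the small jar go in the short tray, one to a compartment. Lower each piece gently, without dropping it, so that it ends standing upright on the tray's floor, and do not disturb the tin of tasting sticks, the stack of cups or the plate of mangoes.

Things in the scene. Friction and masses are not known exactly. Their poses are not given: they have to be found in the camera images.
- bottle: sauce bottle, upright: orange-yellow body 52 mm in diameter, straight up to 78 mm, then a shoulder narrowing to a 25 mm neck at 107 mm, and a white screw cap 30 mm in diameter from 107 to 135 mm (the top). About 0.24 kg. Best taken by the cap. Origin: centre of its underside; z up along its axis.
- tall_tin: closed gold-coloured tin, the tall slim one: 54 mm in diameter, 100 mm high, about 0.26 kg. All the stock, the stick tin and the cup stack start in one mixed row across the robot's front (along world y), 100 mm or more from centre to centre, nearer the robot than the trays. Origin: centre of its underside; z up along its axis.
- large_jar: mango-preserve jar, the large one: orange-yellow with a paper band, 62 mm in diameter, 76 mm high including its white screw lid (62 mm in diameter, 16 mm high), straight sides, about 0.27 kg. Origin: centre of its underside; z up.
- squat_tin: closed gold-coloured tin, the squat wide one: 64 mm in diameter, 64 mm high, about 0.22 kg. Origin: centre of its underside; z up.
- small_jar: mango-preserve jar, the small one: same make as the large jar but 44 mm in diameter and 62 mm high including its white lid (14 mm high), straight sides, about 0.12 kg. Origin: centre of its underside; z up.
- long_tray: long open wooden gift tray, 104 mm (its x) by 284 mm (its y) outside, with THREE compartments in a row along its y. Each is 88 mm (x) by 86 mm (y) inside; centres at y = -91, 0 and +91 mm, x = 0. Floor top at 8 mm; outer walls 8 mm thick, top at 34 mm; partitions 5 mm thick, top at 30 mm. 0.60 kg, loose on the table, its y within 15 degrees of world y. Origin: centre of its underside; z up.
- short_tray: short open wooden gift tray, 104 mm (its x) by 193 mm (its y) outside, with TWO compartments side by side along its y, each 88 mm (x) by 86 mm (y) inside; centres at y = -45.5 and +45.5 mm, x = 0. Floor, walls and partition are as high and thick as the long tray's. 0.45 kg, loose on the table, its y within 15 degrees of world y. Origin: centre of its underside; z up.
- stick_tin: bystander: open gold-coloured tin full of thin wooden tasting sticks, 72 mm in diameter, 75 mm high, sticks up to about 105 mm. It stands in the row among the stock. Leave it alone. Origin: centre of its underside.
- cup_stack: bystander: stack of white paper tasting cups, 52 mm in diameter, 72 mm high. It stands in the row among the stock. Leave it alone. Origin: centre of its underside.
- mango_plate: bystander: white plate 170 mm in diameter with two mangoes on it, about 75 mm high in all, off to the left of the trays. Leave it alone. Origin: centre of the plate's underside.

How it is judged:
By the outcome, as a careful person would: the job done as asked, in the order asked, and still so for the second after the job is handed in, with the robot touching nothing.
It also fails if it takes over 138 s, if anything falls off the work surface, if the arm or the gripper's body presses on something with over 40 N, if the wrist force passes 120 N, or if a joint passes its speed limit or range.

## Working session

There is one attempt and no reset: what is moved stays moved. The work goes in short steps, Python scripts to look and compute and a tool call to move; the robot and the scene stay as the last step left them, time stands still between calls to the robot, and variables do not carry over. Pictures are saved under pics/ and viewed, about 12 in all and at most 16, crops included, and the job is handed in when it is done.

Besides the shell and the picture viewer there is one more tool, called after "Call:" as name(argument=value, ...) on one line, values as JSON. apply_moves: Moves the arm, as the interface text tells. Its arguments: {"type":"object","properties":{"increments":{"type":"array"}},"required":["increments"]}

```bash
ls; mkdir -p pics
cat > h.py <<'E'
import numpy as np, cv2
from cell import readout, read_camera, env, nets
from scipy.spatial.transform import Rotation as R
def K(p):
    f=240/np.tan(np.radians(p["vfov"])/2); return np.array([[f,0,p["cx"]],[0,f,p["cy"]],[0,0,1.]])
def tw(p,pt,st=None):
    pt=np.array(pt,float)
    if "rvec" in p:
        return R.from_rotvec(np.ravel(p["rvec"])).as_matrix().T@(pt-np.ravel(p["tvec"]))
    M=np.array(p["mount"]); t=M[:3,:3]@pt+M[:3,3]
    return R.from_euler('xyz',st["tcp_rot"]).as_matrix()@t+np.array(st["eef_pos"])
def pz(p,uv,z,st=None):  # pixels -> world at height z
    n=cv2.undistortPoints(np.array(uv,float).reshape(-1,1,2),K(p),np.array(p["distortion"],float)).reshape(-1,2)
    o=tw(p,[0,0,0],st); out=[]
    for a in n:
        d=tw(p,[a[0],a[1],1],st)-o; out.append(o+d*(z-o[2])/d[2])
    return np.array(out)
def save(p,n): cv2.imwrite(f"pics/{n}.png",cv2.cvtColor(p["img"],cv2.COLOR_RGB2BGR))
E
python3 - <<'E'
from h import *
s=readout.state(); print({k:np.round(v,3) for k,v in s.items()}, env.grip_point_offset)
print(R.from_euler('xyz',s["tcp_rot"]).as_matrix().round(2))
for c in ["top","scene"]:
    p=read_camera(c); save(p,c+"0"); print(c,np.round(tw(p,[0,0,0])))
    for n in "bottle tall_tin large_jar squat_tin small_jar long_tray short_tray stick_tin cup_stack mango_plate".split():
        print(n,[(round(d["confidence"],2),tw(p,d["point"]).round().tolist()) for d in nets.mark_of(p,n)[:2]])
E
```

```text
pics
{'t': np.float64(0.0), 'joints': array([ 1.083,  0.492,  1.559, -0.   ,  1.092, -0.106]), 'qvel': array([-0.   , -0.   ,  0.001,  0.001, -0.001, -0.001]), 'tau': array([-0.0000e+00, -6.1262e+01, -2.5820e+01,  6.9000e-02,  4.8000e-02,
       -0.0000e+00]), 'eef_pos': array([232.744, 579.814, 214.093]), 'tcp_rot': array([-1.572,  0.   , -0.382]), 'ft_force': array([ 0.4  ,  0.311, -0.26 ]), 'moment': array([ 0.046,  0.013, -0.008]), 'opening': np.float64(1.0)} 18.8
[[ 0.93 -0.    0.37]
 [-0.37 -0.    0.93]
 [-0.   -1.   -0.  ]]
top [ 463.   55. 1306.]
bottle [(0.84, [431.0, -245.0, -1.0]), (0.42, [423.0, -360.0, -1.0])]
tall_tin [(0.69, [446.0, -121.0, 4.0]), (0.46, [607.0, -174.0, -2.0])]
large_jar [(0.74, [428.0, -360.0, -2.0])]
squat_tin [(0.72, [456.0, 125.0, 0.0])]
small_jar [(0.55, [452.0, 12.0, 3.0])]
long_tray [(0.95, [607.0, -175.0, -2.0])]
short_tray [(0.98, [634.0, 146.0, 3.0]), (0.62, [444.0, -125.0, 3.0])]
stick_tin [(0.82, [430.0, 241.0, 3.0])]
cup_stack [(0.55, [429.0, 350.0, 1.0])]
mango_plate [(0.56, [590.0, 456.0, -0.0]), (0.23, [426.0, -360.0, -2.0])]
scene [1046. -632.  655.]
bottle [(0.89, [425.0, -240.0, -0.0])]
tall_tin [(0.69, [446.0, -123.0, 4.0])]
large_jar [(0.66, [428.0, -356.0, -1.0])]
squat_tin [(0.85, [458.0, 126.0, 0.0]), (0.68, [591.0, 457.0, -2.0])]
small_jar [(0.87, [454.0, 13.0, 3.0])]
long_tray [(0.8, [605.0, -171.0, -2.0])]
short_tray [(0.69, [639.0, 148.0, -0.0])]
stick_tin [(0.83, [428.0, 242.0, 3.0]), (0.7, [426.0, -354.0, -1.0])]
cup_stack [(0.74, [422.0, 357.0, -4.0])]
mango_plate [(0.84, [589.0, 458.0, -4.0])]
```

View pics/top0.png

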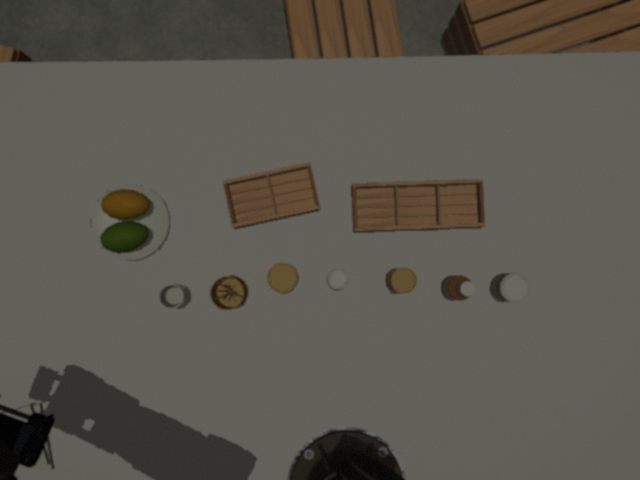

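View pics/scene0.png

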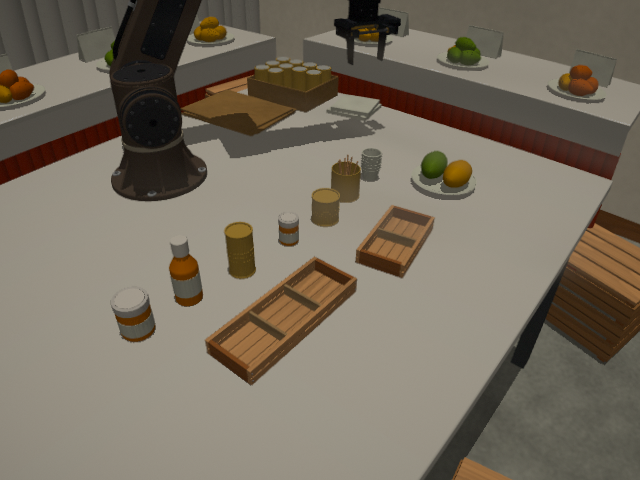

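The layout is clear. In the top view, left to right: cups (175,295), sticks (229,292), squat tin (283,278), small jar (337,279), tall tin (403,280), bottle cap (467,289) and large jar (513,288). The trays lie above the row. I'll refine the tray outlines and the item tops, and start turning the tool.

Run:
```python
from h import *
p=read_camera("top"); img=p["img"]
hsv=cv2.cvtColor(img,cv2.COLOR_RGB2HSV)
m=((hsv[...,1]>70)).astype(np.uint8)*255
for nm,(x0,y0,x1,y1) in dict(long=(340,165,500,245),short=(215,150,330,240)).items():
    mm=np.zeros_like(m); mm[y0:y1,x0:x1]=m[y0:y1,x0:x1]
    c=max(cv2.findContours(mm,cv2.RETR_EXTERNAL,cv2.CHAIN_APPROX_NONE)[0],key=cv2.contourArea)
    b=cv2.boxPoints(cv2.minAreaRect(c)); w=pz(p,b,30)[:,:2]
    print(nm,b.round(1).tolist(),"ctr",w.mean(0).round(1),"edges",np.linalg.norm(w-np.roll(w,-1,0),axis=1).round(1),
      "ang",[round(float(np.degrees(np.arctan2(*(w[(i+1)%4]-w[i])[::-1]))),1) for i in range(4)])
for n,uv,z in [("large",(513,288),76),("bottle",(467,289),135),("tall",(403,280),100),("small",(337,279),62),("squat",(283,278),64)]:
    print(n,pz(p,[uv],z)[0].round(1))
crop=img[150:320,210:540]; cv2.imwrite("pics/crop.png",cv2.cvtColor(cv2.resize(cv2.convertScaleAbs(crop,alpha=2),None,fx=2.4,fy=2.4,interpolation=2),cv2.COLOR_RGB2BGR))
```

```text
long [[351.20001220703125, 183.10000610351562], [482.70001220703125, 178.39999389648438], [484.3999938964844, 226.89999389648438], [352.8999938964844, 231.60000610351562]] ctr [ 605.9 -170.6] edges [286.4 105.8 285.  105.5] ang [-89.3, 179.8, 90.7, 0.5]
short [[222.1999969482422, 180.5], [309.5, 161.5], [319.8999938964844, 209.3000030517578], [232.60000610351562, 228.3000030517578]] ctr [635.1 146.5] edges [193.1 106.6 192.3 106. ] ang [-78.8, -169.2, 101.0, 11.2]
large [ 423.  -354.1   76. ]
bottle [ 425.1 -243.6  135. ]
tall [ 445.4 -122.9  100. ]
small [450.3  10.   62. ]
squat [455.3 122.8  64. ]
```

Call:
apply_moves(increments=[[[0,0,0],[0,10.5,0],9.5],[[0,-1,0],[0,10.5,0],9.5],[[0,-1,0],[0,10.5,0],9.5],[[0,-1,0],[0,10.5,0],9.5],[[0,-1,0],[0,10.5,0],9.5]])

```text
t: 1.78
eef_pos: [232.7, 579.7, 254.9]
tcp_rot: [-1.572, -0.001, -1.32]
ft_force: [0.1, -0.5, 0.2]
opening: 0.999
```

Call:
apply_moves(increments=[[[0,0,4],[0,7.2,0],9.5],[[0,0,4],[0,7.2,0],9.5],[[4,0,4],[0,0,0],9.5],[[4,0,4],[0,0,0],9.5],[[5,0,3],[0,0,0],9.5]])

```text
t: 2.4
eef_pos: [423.1, 463.5, 255.1]
tcp_rot: [-1.571, 0.0, -1.577]
ft_force: [1.2, 0.8, 0.1]
opening: 0.999
```

Call:
apply_moves(increments=[[[6,0,0],[0,0,0],9.5],[[6,0,0],[0,0,0],9.5],[[6,0,0],[0,0,0],9.5],[[6,0,0],[0,0,0],9.5],[[6,0,0],[0,0,0],9.5]])

```text
t: 3.02
eef_pos: [422.0, 154.3, 254.6]
tcp_rot: [-1.569, 0.0, -1.577]
ft_force: [0.9, -0.7, -0.0]
opening: 1.0
```

Call:
apply_moves(increments=[[[6,0,0],[0,0,0],9.5],[[6,0,0],[0,0,0],9.5],[[6,0,0],[0,0,0],9.5],[[6,0,0],[0,0,0],9.5],[[6,0,0],[0,0,0],9.5]])

```text
t: 3.65
eef_pos: [418.7, -155.4, 256.2]
tcp_rot: [-1.564, -0.001, -1.577]
ft_force: [1.2, 0.7, -0.8]
opening: 1.004
```

Call:
apply_moves(increments=[[[5,0,0.7],[-0.4,0,0],9.5],[[3.8,0,0],[0,0,0],9.5],[[0,3,0],[0,0,0],9.5],[[0,0,0],[0,0,0],9.5],[[0,0,0],[0,0,0],9.5]])

```text
t: 4.28
eef_pos: [424.6, -251.0, 227.1]
tcp_rot: [-1.57, -0.002, -1.583]
ft_force: [-0.3, 0.1, 0.2]
opening: 0.999
```

```bash
cat > w.py <<'E'
from h import *
import sys
s=readout.state(); p=read_camera("wrist"); save(p,sys.argv[1])
print(np.round(s["eef_pos"],1),np.round(s["tcp_rot"],3),"tool from cam",tw(p,[0,0,0],s).round())
for n in sys.argv[2:]:
    print(n,[(round(d["confidence"],2),tw(p,d["point"],s).round().tolist()) for d in nets.mark_of(p,n)[:2]])
E
python3 w.py w1 bottle
```

```text
[ 424.6 -251.   227.1] [-1.57  -0.002 -1.583] tool from cam [ 424. -169.  396.]
bottle [(0.73, [420.0, -243.0, -1.0])]
```

View pics/w1.png

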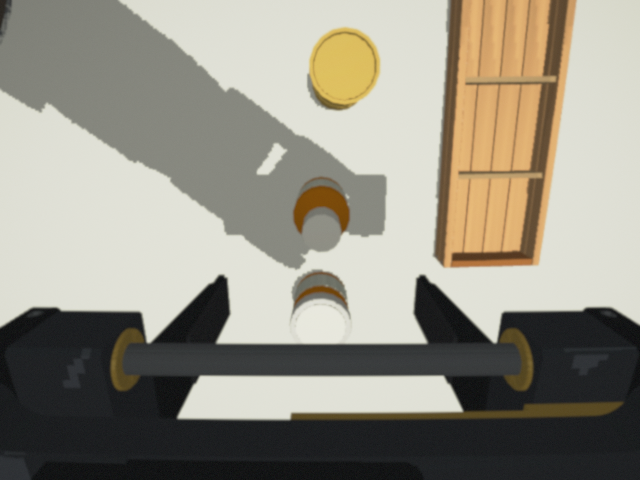

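The wrist view shows the bottle cap at (321,230), the large jar's lid at (321,324) and the tall tin's lid at (345,65). The jaws straddle the row line.

Run:
```python
from h import *
s=readout.state(); p=read_camera("wrist")
for n,uv,z in [("bottle",(321,230),135),("tall",(345,66),100),("large",(321,324),76),("traycorner inner low",(447,265),34),("far",(537,265),34)]:
    print(n,pz(p,[uv],z,s)[0].round(1))
```

```text
bottle [ 422.6 -240.7  135. ]
tall [ 442.1 -123.4  100. ]
large [ 421.2 -353.4   76. ]
traycorner inner low [ 556.  -308.9   34. ]
far [ 654.  -310.4   34. ]
```

Call:
apply_moves(increments=[[[-0.9,3,-0.1],[0,-0.6,0],7],[[0,4,0],[0,0,0],6],[[0,4,0],[0,0,0],6],[[0,1,0],[0,0,0],6],[[0,0,0],[0,0,0],6]])

```text
t: 5.05
eef_pos: [426.9, -241.9, 108.7]
tcp_rot: [-1.562, -0.008, -1.568]
ft_force: [0.1, -0.3, -0.3]
opening: 0.637
```

```bash
python3 w.py w2 bottle
```

```text
[ 426.9 -241.9  108.7] [-1.562 -0.008 -1.568] tool from cam [ 423. -159.  277.]
bottle [(0.86, [421.0, -240.0, -3.0])]
```

View pics/w2.png

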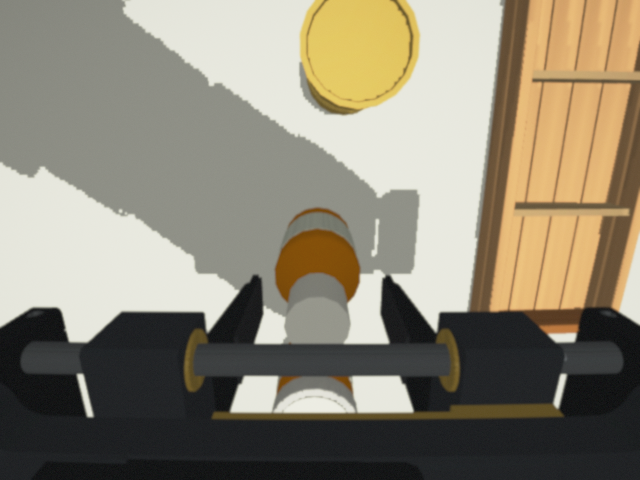

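```bash
cat > d.py <<'E'
from h import *
import sys
def go(x,y,z,a=0):
    s=readout.state(); C=R.from_euler('xyz',s["tcp_rot"]); T=R.from_euler('xyz',[-np.pi/2,0,np.radians(a-90)])
    print("t",round(float(s["t"]),1),"shift cm",(C.inv().apply(np.array([x,y,z])-s["eef_pos"])/10).round(2),"turn",np.degrees((C.inv()*T).as_rotvec()).round(1),"opening mm",round(float(s["opening"])*95.1,1),"F",np.round(s["ft_force"],1), "pos",np.round(s["eef_pos"],1))
if __name__=="__main__": go(*map(float,sys.argv[1:]))
E
python3 d.py 424 -241.5 102 0
```

```text
t 5.2 shift cm [-0.07  0.74 -0.32] turn [-0.6  0.1  0.5] opening mm 60.2 F [ 1.  -0.4  1. ] pos [ 427.1 -242.2  109.4]
```

Close on the cap, then lift.

Call:
apply_moves(increments=[[[0,0.7,-0.3],[-0.6,0,0.5],6],[[0,0,0],[0,0,0],2],[[0,0,0],[0,0,0],2],[[0,0,0],[0,0,0],2],[[0,0,0],[0,0,0],2]])

```text
t: 5.78
eef_pos: [424.7, -242.9, 104.3]
tcp_rot: [-1.569, -0.002, -1.569]
ft_force: [-0.5, 0.5, -0.8]
opening: 0.307
```

Call:
apply_moves(increments=[[[0,0,0],[0,0,0],2],[[0,0,0],[0,0,0],2],[[0,-2,0],[0,0,0],2],[[0,-4,0],[0,0,0],2],[[0,-3,0],[0,0,0],2]])

```text
t: 6.4
eef_pos: [423.4, -241.8, 194.0]
tcp_rot: [-1.575, 0.002, -1.569]
ft_force: [0.2, -0.0, -2.5]
opening: 0.309
```

```bash
python3 d.py 606 -170 200 0
```

```text
t 6.4 shift cm [-7.14 -0.65 18.28] turn [ 0.2  0.1 -0.1] opening mm 29.4 F [ 0.2 -0.  -2.5] pos [ 423.4 -241.8  194. ]
```

Call:
apply_moves(increments=[[[0,0,4],[0,0,0],2],[[-1,0,5],[0,0,0],2],[[-3,0,5],[0,0,0],2],[[-3,0,3],[0,0,0],2],[[0,0,0.8],[0,0,0],2]])

```text
t: 7.02
eef_pos: [605.9, -169.7, 194.7]
tcp_rot: [-1.574, 0.001, -1.571]
ft_force: [-0.1, -0.8, -2.9]
opening: 0.308
```

Call:
apply_moves(increments=[[[0,0,0],[0,0,0],2],[[0,1.5,0],[0,0,0],2],[[0,1.5,0],[0,0,0],2],[[0,0,0],[0,0,0],2],[[0,0,0],[0,0,0],2]])

```text
t: 7.65
eef_pos: [603.1, -171.8, 161.3]
tcp_rot: [-1.577, 0.002, -1.574]
ft_force: [0.4, -0.0, -3.3]
opening: 0.309
```

```bash
python3 d.py 606 -170 150 0
python3 - <<'E'
from h import *
p=read_camera("scene"); c=p["img"][200:400,90:370]
cv2.imwrite("pics/s1.png",cv2.cvtColor(cv2.resize(c,None,fx=2.4,fy=2.4),cv2.COLOR_RGB2BGR))
s=readout.state(); p=read_camera("wrist"); save(p,"w3")
E
```

```text
t 7.7 shift cm [-0.18  1.13  0.3 ] turn [ 0.4 -0.2 -0.1] opening mm 29.4 F [ 0.4 -0.  -3.3] pos [ 603.1 -171.8  161.3]
```

View pics/w3.png

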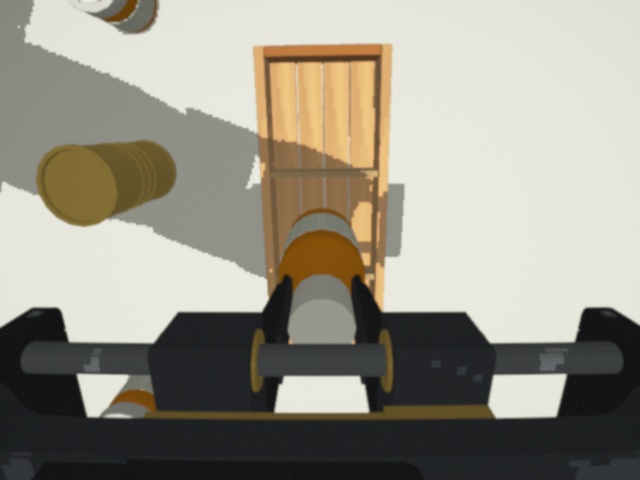

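The bottle is held over the tray. The near partition shows at v≈172, and the tray's far corners are at (254,45) and (392,45).

Run:
```python
from h import *
s=readout.state(); p=read_camera("wrist")
for n,uv,z in [("partition",(272,173),30),("partition",(375,173),30),("fl",(254,45),34),("fr",(392,45),34),("l",(262,150),34),("r",(388,150),34)]:
    print(n,pz(p,[uv],z,s)[0].round(1))
```

```text
partition [ 560.1 -123.4   30. ]
partition [ 644.4 -123.7   30. ]
fl [550.9 -28.5  34. ]
fr [653.2 -29.   34. ]
l [ 553.4 -104.8   34. ]
r [ 653.5 -105.1   34. ]
```

Call:
apply_moves(increments=[[[-0.2,1.2,0.1],[0.3,0,0],2],[[0,1.3,0],[0,0,0],2],[[0,1,0],[0,0,0],2],[[0,0.6,0],[0,0,0],2],[[0,0,0],[0,0,0],2]])

```text
t: 8.43
eef_pos: [604.2, -169.1, 117.4]
tcp_rot: [-1.571, 0.002, -1.573]
ft_force: [0.7, -0.1, -3.3]
opening: 0.307
```

```bash
python3 d.py 604 -170 112 0
```

```text
t 8.4 shift cm [ 0.09  0.54 -0.02] turn [ 0.  -0.1 -0.1] opening mm 29.2 F [ 0.7 -0.1 -3.3] pos [ 604.2 -169.1  117.4]
```

Call:
apply_moves(increments=[[[0,0.15,0],[0,0,0],2],[[0,0.15,0],[0,0,0],2],[[0,0.1,0],[0,0,0],2],[[0,0,0],[0,0,0],2],[[0,0,0],[0,0,0],2]])

```text
t: 9.05
eef_pos: [604.7, -169.3, 114.1]
tcp_rot: [-1.57, 0.001, -1.573]
ft_force: [0.3, 0.4, -3.0]
opening: 0.311
```

Call:
apply_moves(increments=[[[0,0.1,0],[0,0,0],2],[[0,0,0],[0,0,0],2],[[0,0.1,0],[0,0,0],2],[[0,0,0],[0,0,0],2],[[0,0,0],[0,0,0],2]])

```text
t: 9.68
eef_pos: [604.9, -169.3, 112.4]
tcp_rot: [-1.569, 0.001, -1.573]
ft_force: [-0.7, 0.4, -2.3]
opening: 0.312
```

Call:
apply_moves(increments=[[[0,0.1,0],[0,0,0],2],[[0,0,0],[0,0,0],2],[[0,0.1,0],[0,0,0],2],[[0,0,0],[0,0,0],2],[[0,0,0],[0,0,0],2]])

```text
t: 10.3
eef_pos: [605.4, -169.4, 112.4]
tcp_rot: [-1.567, 0.0, -1.573]
ft_force: [-0.7, 0.8, 1.2]
opening: 0.31
```

Force has risen from -3 to +1.2 N and the height has stopped changing, so it is seated. Release and lift.

Call:
apply_moves(increments=[[[0,0,0],[0,0,0],4],[[0,0,0],[0,0,0],6],[[0,0,0],[0,0,0],6],[[0,-3,0],[0,0,0],7],[[0,-5,0],[0,0,0],9.5]])

```text
t: 10.92
eef_pos: [604.0, -169.1, 190.2]
tcp_rot: [-1.573, 0.003, -1.573]
ft_force: [0.2, -1.0, 0.6]
opening: 0.776
```

```bash
python3 w.py w4 bottle;  python3 d.py 443.5 -123 150 0
```

```text
[ 604.  -169.1  190.2] [-1.573  0.003 -1.573] tool from cam [603. -88. 360.]
bottle [(0.86, [605.0, -165.0, 4.0]), (0.23, [445.0, -123.0, -2.0])]
t 11.0 shift cm [ -4.67   4.42 -16.32] turn [-0.4 -0.1  0.1] opening mm 82.1 F [ 0.2 -0.4 -0.1] pos [ 606.3 -170.   195.5]
```

View pics/w4.png

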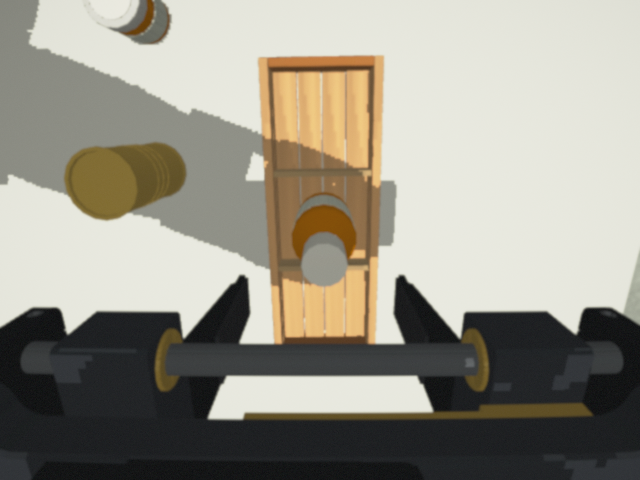

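The bottle stands in the middle compartment. Next is the tall tin.

Call:
apply_moves(increments=[[[0,0,-5],[-0.4,0,0],9.5],[[-2,0,-5],[0,0,0],9.5],[[-2.7,0,-5],[0,0,0],9.5],[[0,0,-1.3],[0,0,0],9.5],[[0,0,0],[0,0,0],9.5]])

```text
t: 11.65
eef_pos: [438.8, -121.6, 193.3]
tcp_rot: [-1.569, -0.002, -1.573]
ft_force: [-0.1, -0.1, -0.4]
opening: 1.001
```

```bash
python3 w.py w5 tall_tin;  python3 d.py 443.5 -123 66 0
```

```text
[ 438.8 -121.6  193.3] [-1.569 -0.002 -1.573] tool from cam [437. -40. 362.]
tall_tin [(0.97, [439.0, -124.0, -3.0])]
t 11.8 shift cm [ 0.1  12.71  0.36] turn [-0.1 -0.1  0.1] opening mm 95.2 F [ 0.8 -0.7  0.1] pos [ 439.7 -121.8  193.1]
```

Call:
apply_moves(increments=[[[0.1,3,0.3],[0,0,0],9],[[0,4,0],[0,0,0],9],[[0,4,0],[0,0,0],9],[[0,1.2,0],[0,0,0],9],[[0,0,0],[0,0,0],9]])

```text
t: 12.38
eef_pos: [449.5, -126.1, 67.1]
tcp_rot: [-1.565, -0.003, -1.574]
ft_force: [0.3, -0.2, 0.2]
opening: 0.946
```

```bash
python3 w.py w6 tall_tin;  python3 d.py 443 -123 66 0
```

```text
[ 449.5 -126.1   67.1] [-1.565 -0.003 -1.574] tool from cam [447. -44. 236.]
tall_tin [(0.79, [442.0, -127.0, -1.0])]
t 12.5 shift cm [-0.31  0.21 -0.68] turn [-0.4 -0.2  0.2] opening mm 89.8 F [-0.1  0.5  0.6] pos [ 449.7 -126.1   68.2]
```

View pics/w6.png

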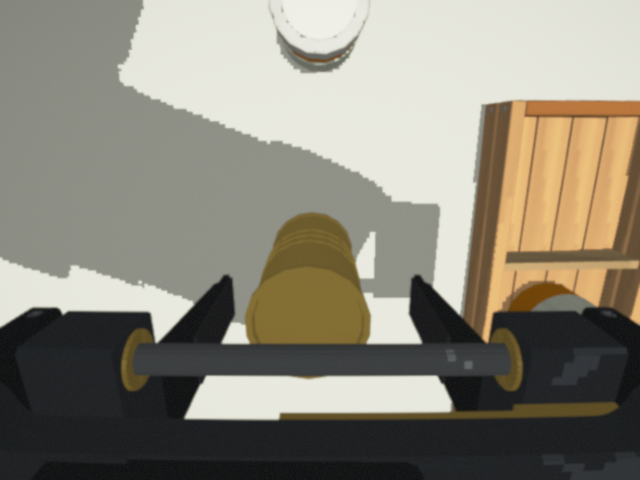

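Call:
apply_moves(increments=[[[-0.2,0.2,-0.6],[-0.4,0,0.2],8],[[0,0,0],[0,0,0],7],[[0,0,0],[0,0,0],4],[[0,0,0],[0,0,0],4],[[0,0,0],[0,0,0],4]])

```text
t: 13.1
eef_pos: [444.4, -124.4, 68.7]
tcp_rot: [-1.567, -0.002, -1.574]
ft_force: [0.5, -0.6, -2.9]
opening: 0.567
```

Call:
apply_moves(increments=[[[0,0,0],[0,0,0],4],[[0,-2,0],[0,0,0],4],[[0,-3,0],[0,0,0],4],[[0,-1.5,0],[0,0,0],4],[[0,0,0],[0,0,0],4]])

```text
t: 13.72
eef_pos: [443.5, -123.9, 134.4]
tcp_rot: [-1.569, -0.001, -1.574]
ft_force: [0.5, 0.6, -3.8]
opening: 0.564
```

```bash
python3 d.py 604 -78.5 135 0.4
```

```text
t 13.7 shift cm [-4.59 -0.04 16.04] turn [-0.1 -0.6  0.1] opening mm 53.7 F [ 0.5  0.6 -3.8] pos [ 443.5 -123.9  134.4]
```

Call:
apply_moves(increments=[[[-2,0,4],[0,0,0],4],[[-2.6,0,5],[0,-0.5,0],4],[[0,0,5],[0,0,0],4],[[0,0,2],[0,0,0],4],[[0,0,0],[0,0,0],4]])

```text
t: 14.35
eef_pos: [606.3, -75.8, 128.6]
tcp_rot: [-1.576, 0.0, -1.566]
ft_force: [-0.1, 0.0, -3.8]
opening: 0.563
```

```bash
python3 d.py 604 -78.5 76.5 0.4
```

```text
t 14.3 shift cm [ 0.27  5.21 -0.21] turn [ 0.3 -0.1 -0. ] opening mm 53.6 F [-0.1  0.  -3.8] pos [606.3 -75.8 128.6]
```

Call:
apply_moves(increments=[[[0.25,1.2,-0.2],[0.3,0,0],4],[[0,1.4,0],[0,0,0],4],[[0,1.3,0],[0,0,0],4],[[0,0.7,0],[0,0,0],4],[[0,0,0],[0,0,0],4]])

```text
t: 14.98
eef_pos: [600.5, -78.7, 77.5]
tcp_rot: [-1.575, 0.001, -1.567]
ft_force: [-0.1, 0.2, -1.7]
opening: 0.565
```

Call:
apply_moves(increments=[[[0,0.2,0],[0,0,0],4],[[0,0,0],[0,0,0],4],[[0,0.1,0],[0,0,0],4],[[0,0,0],[0,0,0],4],[[0,0,0],[0,0,0],4]])

```text
t: 15.6
eef_pos: [601.4, -78.9, 76.9]
tcp_rot: [-1.571, 0.001, -1.567]
ft_force: [-0.3, -0.5, -1.4]
opening: 0.565
```

Call:
apply_moves(increments=[[[0,0.15,0],[0,0,0],4],[[0,0,0],[0,0,0],4],[[0,0.1,0],[0,0,0],4],[[0,0,0],[0,0,0],4],[[0,0,0],[0,0,0],4]])

```text
t: 16.23
eef_pos: [601.6, -78.9, 76.8]
tcp_rot: [-1.57, 0.0, -1.567]
ft_force: [-1.9, 0.2, 1.2]
opening: 0.562
```

Call:
apply_moves(increments=[[[0,0,0],[0,0,0],6],[[0,0,0],[0,0,0],8],[[0,0,0],[0,0,0],8],[[0,-4,0],[0,0,0],9],[[0,-5,0],[0,0,0],9.5]])

```text
t: 16.85
eef_pos: [600.4, -78.8, 164.7]
tcp_rot: [-1.577, 0.002, -1.567]
ft_force: [0.6, -0.2, 0.1]
opening: 0.975
```

Call:
apply_moves(increments=[[[0,-1.5,-3],[0,0,0],9.5],[[4,0,-4],[0,0,0],9.5],[[5,0,-5],[0,0,0],9.5],[[6,0,-5],[0,0,0],9.5],[[6,0,-1],[0,0,0],9.5]])

```text
t: 17.48
eef_pos: [435.7, -273.5, 184.6]
tcp_rot: [-1.568, -0.001, -1.56]
ft_force: [2.4, -0.7, 0.3]
opening: 0.999
```

Call:
apply_moves(increments=[[[5,0,0],[0,0,0],9.5],[[2,0,0],[0,0,0],9.5],[[0,0,0],[0,0,0],9.5],[[0,2,0],[0,0,0],9.5],[[0,0,0],[0,0,0],9.5]])

```text
t: 18.1
eef_pos: [435.2, -346.1, 164.4]
tcp_rot: [-1.567, -0.001, -1.563]
ft_force: [0.3, 0.5, 0.6]
opening: 0.997
```

```bash
python3 w.py w7 large_jar tall_tin bottle;  python3 d.py 422 -354.5 100 0
```

```text
[ 435.2 -346.1  164.4] [-1.567e+00 -1.000e-03 -1.563e+00] tool from cam [ 432. -264.  334.]
large_jar [(0.68, [418.0, -353.0, -4.0])]
tall_tin []
bottle [(0.77, [604.0, -166.0, 5.0])]
t 18.3 shift cm [ 0.67  6.61 -1.43] turn [-0.3  0.4  0.2] opening mm 95.3 F [0.5 0.3 0.2] pos [ 435.9 -347.4  166.1]
```

View pics/w7.png

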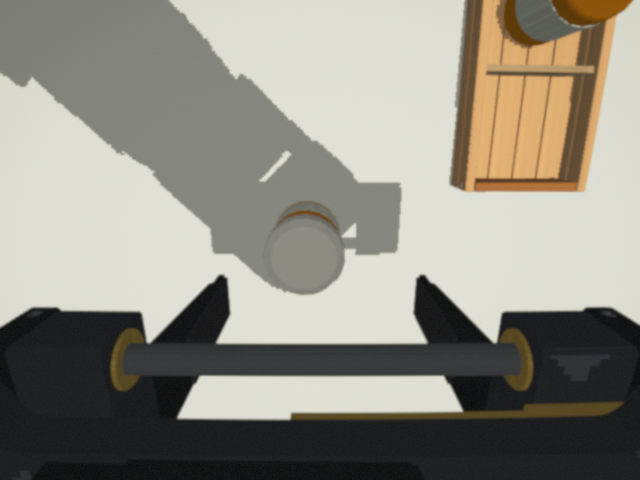

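The large jar's lid is at (304,255). The tray's near end spans (465,190)–(586,190).

Run:
```python
from h import *
s=readout.state(); p=read_camera("wrist")
for n,uv,z in [("jar",(304,255),76),("L",(465,190),34),("Rr",(586,190),34),("part",(542,70),30)]:
    print(n,pz(p,[uv],z,s)[0].round(1))
from d import go; go(422,-354,41)
```

```text
jar [ 421.4 -356.5   76. ]
L [ 554.5 -313.3   34. ]
Rr [ 659.1 -312.2   34. ]
part [ 606.8 -218.6   30. ]
t 18.4 shift cm [ 0.58 12.5  -1.46] turn [-0.3  0.4  0.2] opening mm 94.8 F [0.5 0.1 0.2] pos [ 435.8 -347.6  166.1]
```

Call:
apply_moves(increments=[[[0.7,2,-1.5],[-0.3,0.4,0.2],9.5],[[0,4,0],[0,0,0],9.5],[[0,4,0],[0,0,0],9.5],[[0,1.5,0],[0,0,0],9.5],[[0,0,0],[0,0,0],9.5]])

```text
t: 18.98
eef_pos: [422.8, -355.9, 51.9]
tcp_rot: [-1.565, -0.005, -1.57]
ft_force: [-0.1, -0.2, 0.3]
opening: 0.999
```

```bash
python3 w.py w8 large_jar;python3 d.py 421.5 -355 41 0
```

```text
[ 422.8 -355.9   51.9] [-1.565 -0.005 -1.57 ] tool from cam [ 420. -273.  221.]
large_jar []
t 19.1 shift cm [-0.14  1.2  -0.17] turn [-0.4  0.1  0.4] opening mm 94.8 F [-0.4 -0.5  0.3] pos [ 423.2 -356.4   53. ]
```

Call:
apply_moves(increments=[[[-0.1,1.2,-0.15],[-0.4,0,0.4],9],[[0,0,0],[0,0,0],8],[[0,0,0],[0,0,0],5],[[0,0,0],[0,0,0],5],[[0,0,0],[0,0,0],5]])

```text
t: 19.7
eef_pos: [422.5, -356.2, 42.7]
tcp_rot: [-1.569, -0.002, -1.57]
ft_force: [-1.2, -0.6, -2.3]
opening: 0.648
```

Call:
apply_moves(increments=[[[0,0,0],[0,0,0],5],[[0,-2,0],[0,0,0],5],[[0,-3,0],[0,0,0],5],[[0,-1.5,0],[0,0,0],5],[[0,0,0],[0,0,0],5]])

```text
t: 20.32
eef_pos: [421.7, -355.3, 108.1]
tcp_rot: [-1.571, 0.0, -1.57]
ft_force: [1.1, -0.4, -3.4]
opening: 0.645
```

```bash
python3 d.py 605 -262 108 0.4
```

```text
t 20.3 shift cm [-9.310e+00  1.000e-02  1.834e+01] turn [ 0.  -0.3 -0. ] opening mm 61.3 F [ 1.1 -0.4 -3.4] pos [ 421.7 -355.3  108.1]
```

Call:
apply_moves(increments=[[[-2,0,3],[0,0,0],5],[[-4,0,5],[0,0,0],5],[[-3,0,5],[0,0,0],5],[[-0.3,0,4],[0,-0.3,0],5],[[0,0,1],[0,0,0],5]])

```text
t: 20.95
eef_pos: [604.2, -259.1, 101.8]
tcp_rot: [-1.577, 0.004, -1.567]
ft_force: [-0.5, -0.6, -3.6]
opening: 0.648
```

Call:
apply_moves(increments=[[[0,0,0],[0,0,0],5],[[0,1,0],[0,0,0],5],[[0,0,0],[0,0,0],5],[[0,0,0],[0,0,0],5],[[0,0,0],[0,0,0],5]])

```text
t: 21.58
eef_pos: [600.4, -260.0, 89.0]
tcp_rot: [-1.581, 0.006, -1.57]
ft_force: [-0.4, -0.0, -3.3]
opening: 0.647
```

```bash
python3 d.py 605 -262 51 0.4; python3 w.py w9 bottle
```

```text
t 21.6 shift cm [0.22 3.8  0.49] turn [ 0.6 -0.3 -0.3] opening mm 61.6 F [-0.4 -0.  -3.3] pos [ 600.4 -260.    89. ]
[ 600.4 -260.    89. ] [-1.581  0.006 -1.57 ] tool from cam [ 600. -179.  259.]
bottle [(0.87, [600.0, -169.0, 6.0])]
```

View pics/w9.png

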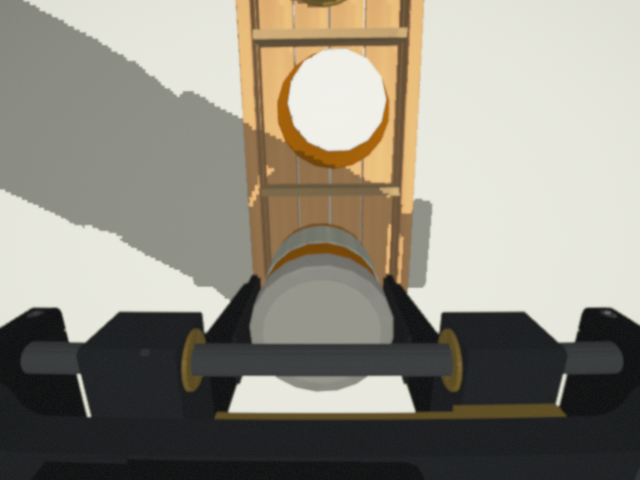

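The jar is over the end compartment, about 5 mm short in x. I'll correct that and lower.

Call:
apply_moves(increments=[[[0.2,1,0.5],[0.6,-0.3,-0.3],5],[[0,1.2,0],[0,0,0],5],[[0,1,0],[0,0,0],5],[[0,0.2,0],[0,0,0],5],[[0,0,0],[0,0,0],5]])

```text
t: 22.3
eef_pos: [605.7, -261.8, 51.9]
tcp_rot: [-1.57, 0.0, -1.564]
ft_force: [0.7, -0.1, -3.3]
opening: 0.65
```

Call:
apply_moves(increments=[[[0,0.15,0],[0,0,0],5],[[0,0,0],[0,0,0],5],[[0,0.1,0],[0,0,0],5],[[0,0,0],[0,0,0],5],[[0,0,0],[0,0,0],5]])

```text
t: 22.92
eef_pos: [606.2, -261.9, 50.9]
tcp_rot: [-1.568, -0.0, -1.563]
ft_force: [0.0, 0.8, -3.2]
opening: 0.652
```

Call:
apply_moves(increments=[[[0,0.1,0],[0,0,0],5],[[0,0,0],[0,0,0],5],[[0,0.1,0],[0,0,0],5],[[0,0,0],[0,0,0],5],[[0,0,0],[0,0,0],5]])

```text
t: 23.55
eef_pos: [606.4, -261.9, 50.8]
tcp_rot: [-1.568, -0.001, -1.563]
ft_force: [-0.5, 1.9, -0.1]
opening: 0.655
```

Call:
apply_moves(increments=[[[0,0,0],[0,0,0],7],[[0,0,0],[0,0,0],9],[[0,0,0],[0,0,0],9],[[0,-5,0],[0,0,0],9.5],[[0,-6,0],[0,0,0],9.5]])

```text
t: 24.18
eef_pos: [604.8, -261.3, 158.3]
tcp_rot: [-1.575, 0.003, -1.564]
ft_force: [0.1, -0.9, 0.3]
opening: 0.993
```

Call:
apply_moves(increments=[[[0,-4,-3],[0,0,0],9.5],[[-5,0,-5],[0,0,0],9.5],[[-6,0,-5],[0,0,0],9.5],[[-6,0,-2],[0,0,0],9.5],[[-6,0,0],[0,0,0],9.5]])

```text
t: 24.8
eef_pos: [465.8, -49.1, 203.3]
tcp_rot: [-1.564, -0.002, -1.57]
ft_force: [1.1, -0.6, 1.7]
opening: 0.994
```

Call:
apply_moves(increments=[[[-6,0,0],[0,0,0],9.5],[[-6,0,0],[0,0,0],9.5],[[-2,0,0],[0,-5.5,0],9.5],[[0,0,0],[0,-5.5,0],9.5],[[0,0,0],[0,0,0],9.5]])

```text
t: 25.42
eef_pos: [464.5, 99.1, 204.2]
tcp_rot: [-1.561, -0.004, -1.368]
ft_force: [-0.6, 0.0, 0.1]
opening: 0.997
```

```bash
python3 w.py w10 squat_tin small_jar short_tray;  python3 d.py 456 124 100 11
```

```text
[464.5  99.1 204.2] [-1.561 -0.004 -1.368] tool from cam [445. 179. 373.]
squat_tin [(0.61, [454.0, 121.0, -2.0])]
small_jar [(0.85, [448.0, 5.0, -2.0])]
short_tray [(0.92, [631.0, 147.0, -0.0]), (0.16, [446.0, 8.0, -2.0])]
t 25.6 shift cm [-2.73 10.4  -0.43] turn [-0.5  0.5  0.2] opening mm 95.2 F [-0.2 -0.3 -0.2] pos [464.6  98.4 204.2]
```

View pics/w10.png

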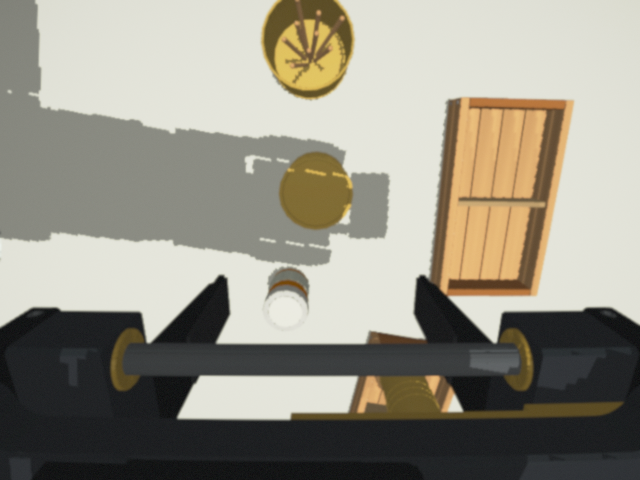

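The squat tin's top is at (316,190) and the small jar's lid at (286,309). The short tray's corners are at (450,99), (573,101), (434,294) and (537,295), with its partition from (458,202) to (546,205).

Run:
```python
from h import *
s=readout.state(); p=read_camera("wrist")
for n,uv,z in [("squat",(316,190),64),("small",(286,309),62),("c",(458,99),34),("c",(573,101),34),("c",(441,294),34),("c",(537,295),34),("part",(458,202),30),("part",(546,205),30)]:
    print(n,pz(p,[uv],z,s)[0].round(1))
from d import go; go(454.5,123,34,11)
```

```text
squat [453.2 129.   64. ]
small [447.2  12.   62. ]
c [561.  228.2  34. ]
c [663.8 248.8  34. ]
c [600.5  44.3  34. ]
c [700.4  62.3  34. ]
part [590.3 139.2  30. ]
part [676.6 153.8  30. ]
t 25.7 shift cm [-2.69 17.   -0.66] turn [-0.5  0.5  0.2] opening mm 95.1 F [-0.  -0.2 -0.4] pos [464.6  98.3 204.2]
```

Call:
apply_moves(increments=[[[-2.8,2,-0.6],[-0.5,0.4,0.2],9.5],[[0,4,0],[0,0,0],9.5],[[0,3,0],[0,0,0],9.5],[[0,1,0],[0,0,0],9.5],[[0,0,0],[0,0,0],9.5]])

```text
t: 26.3
eef_pos: [454.8, 123.8, 102.6]
tcp_rot: [-1.567, -0.001, -1.385]
ft_force: [-0.0, -0.1, 1.0]
opening: 1.001
```

```bash
python3 w.py w11 squat_tin;  python3 d.py 454.5 125 34 11.2
```

```text
[454.8 123.8 102.6] [-1.567e+00 -1.000e-03 -1.385e+00] tool from cam [437. 204. 272.]
squat_tin [(0.74, [450.0, 123.0, -1.0])]
t 26.4 shift cm [-0.12  6.94 -0.08] turn [-0.3 -0.5  0. ] opening mm 94.9 F [0.2 0.8 0.4] pos [455.2 123.9 103.4]
```

View pics/w11.png

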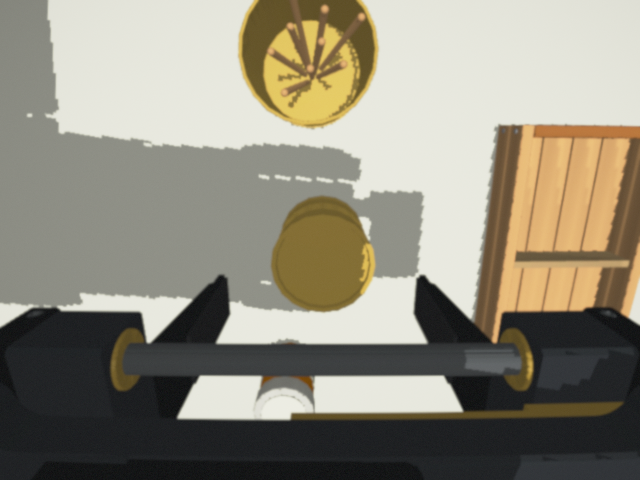

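The squat tin is centred between the jaws: tin centre at u≈323, finger midline ≈321. Descend and grip.

Call:
apply_moves(increments=[[[-0.1,2,0],[-0.3,-0.5,0],9.5],[[0,3,0],[0,0,0],9.5],[[0,1.7,0],[0,0,0],9.5],[[0,0,0],[0,0,0],9.5],[[0,0,0],[0,0,0],8]])

```text
t: 27.02
eef_pos: [458.9, 125.1, 40.3]
tcp_rot: [-1.56, -0.001, -1.377]
ft_force: [0.1, 0.1, -0.4]
opening: 0.941
```

```bash
python3 d.py 454.5 125 34 11.2
```

```text
t 27.0 shift cm [-0.08  0.63 -0.44] turn [-0.6 -0.1  0.1] opening mm 89.5 F [ 0.1  0.1 -0.4] pos [458.9 125.1  40.3]
```

Call:
apply_moves(increments=[[[0,0.6,-0.4],[-0.6,0,0.1],8],[[0,0,0],[0,0,0],7.5],[[0,0,0],[0,0,0],5],[[0,0,0],[0,0,0],5],[[0,0,0],[0,0,0],5]])

```text
t: 27.65
eef_pos: [455.6, 124.4, 35.7]
tcp_rot: [-1.569, 0.0, -1.377]
ft_force: [-0.4, -0.2, -2.1]
opening: 0.668
```

Call:
apply_moves(increments=[[[0,0,0],[0,0,0],5],[[0,-2,0],[0,0,0],5],[[0,-3,0],[0,0,0],5],[[0,-1.5,0],[0,0,0],5],[[0,0,0],[0,0,0],5]])

```text
t: 28.28
eef_pos: [454.8, 124.3, 101.7]
tcp_rot: [-1.571, 0.0, -1.377]
ft_force: [-0.1, -0.2, -1.6]
opening: 0.67
```

```bash
python3 d.py 624 191 100 11.2
```

```text
t 28.3 shift cm [-3.29  0.17 17.89] turn [ 0.  -0.1 -0. ] opening mm 63.7 F [-0.1 -0.2 -1.6] pos [454.8 124.3 101.7]
```

Call:
apply_moves(increments=[[[0,0,3],[0,0,0],5],[[-1.3,0,5],[0,0,0],5],[[-2,0,5],[0,0,0],5],[[0,0,3.5],[0,0,0],5],[[0,0,1.2],[0,0,0],5]])

```text
t: 28.9
eef_pos: [624.1, 192.1, 95.9]
tcp_rot: [-1.578, 0.0, -1.378]
ft_force: [-0.2, -0.3, -1.9]
opening: 0.668
```

Call:
apply_moves(increments=[[[0,0,0],[0,0,0],5],[[0,0.5,0],[0,0,0],5],[[0,0,0],[0,0,0],5],[[0,0,0],[0,0,0],5],[[0,0,0],[0,0,0],5]])

```text
t: 29.52
eef_pos: [620.6, 191.0, 89.3]
tcp_rot: [-1.582, 0.0, -1.378]
ft_force: [0.5, -0.1, -2.2]
opening: 0.673
```

```bash
python3 w.py w12 short_tray; python3 d.py 624 191 44.5 11.2
```

```text
[620.6 191.   89.3] [-1.582  0.    -1.378] tool from cam [605. 271. 259.]
short_tray []
t 29.6 shift cm [0.07 4.47 0.37] turn [ 0.6 -0.2 -0. ] opening mm 63.8 F [ 0.7 -0.  -2.2] pos [620.7 191.   89.3]
```

View pics/w12.png

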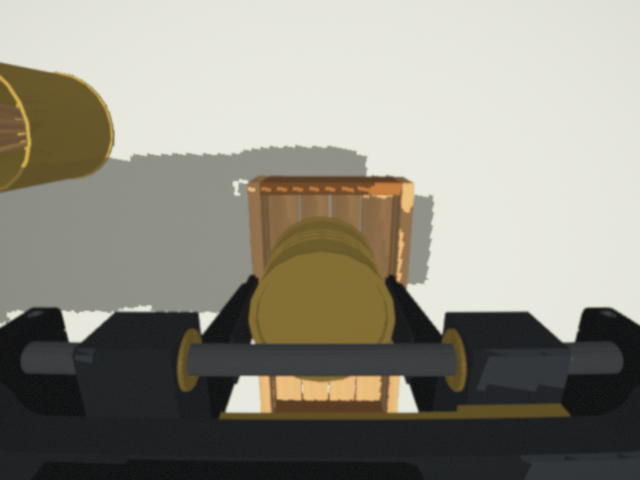

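Run:
```python
from h import *
s=readout.state(); p=read_camera("wrist")
w=pz(p,[(250,179),(413,179)],34,s); print(w.round(1))
u=np.array([-np.sin(.195),np.cos(.195)]); print("A", (w[:,:2].mean(0)-u*51).round(1),"B",(w[:,:2].mean(0)-u*142).round(1))
from d import go; go(624,190.5,44.5,11.2)
```

```text
[[565.  234.3  34. ]
 [663.3 253.5  34. ]]
A [624.  193.9] B [641.7 104.6]
t 29.7 shift cm [0.12 4.47 0.36] turn [ 0.6 -0.2 -0. ] opening mm 63.6 F [-0.   0.5 -2.7] pos [620.7 191.   89.2]
```

Call:
apply_moves(increments=[[[-0.1,1.2,0.3],[0.6,0,0],5],[[0,1.4,0],[0,0,0],5],[[0,1.2,0],[0,0,0],5],[[0,0.3,0],[0,0,0],5],[[0,0,0],[0,0,0],5]])

```text
t: 30.3
eef_pos: [623.1, 192.7, 44.1]
tcp_rot: [-1.572, 0.0, -1.378]
ft_force: [-0.3, -0.2, -0.9]
opening: 0.666
```

Call:
apply_moves(increments=[[[0,0.15,0],[0,0,0],5],[[0,0,0],[0,0,0],5],[[0,0.1,0],[0,0,0],5],[[0,0,0],[0,0,0],5],[[0,0,0],[0,0,0],5]])

```text
t: 30.92
eef_pos: [623.7, 192.8, 43.8]
tcp_rot: [-1.57, 0.0, -1.378]
ft_force: [-0.8, 0.8, -1.6]
opening: 0.671
```

Call:
apply_moves(increments=[[[0,0.1,0],[0,0,0],5],[[0,0,0],[0,0,0],5],[[0,0.15,0],[0,0,0],5],[[0,0,0],[0,0,0],5],[[0,0,0],[0,0,0],5]])

```text
t: 31.55
eef_pos: [623.9, 192.8, 43.7]
tcp_rot: [-1.569, 0.0, -1.378]
ft_force: [-0.4, -0.3, -0.8]
opening: 0.67
```

Call:
apply_moves(increments=[[[0,0.2,0],[0,0,0],5],[[0,0,0],[0,0,0],5],[[0,0.15,0],[0,0,0],5],[[0,0,0],[0,0,0],5],[[0,0,0],[0,0,0],5]])

```text
t: 32.17
eef_pos: [624.2, 192.9, 43.8]
tcp_rot: [-1.567, 0.0, -1.378]
ft_force: [-1.0, 0.0, 3.4]
opening: 0.669
```

Call:
apply_moves(increments=[[[0,0,0],[0,0,0],7.5],[[0,0,0],[0,0,0],9],[[0,0,0],[0,0,0],9.2],[[0,-5,0],[0,0,0],9.5],[[0,-6,0],[0,0,0],9.5]])

```text
t: 32.8
eef_pos: [622.3, 192.4, 150.3]
tcp_rot: [-1.577, 0.0, -1.378]
ft_force: [-0.8, -0.4, 0.0]
opening: 0.995
```

Call:
apply_moves(increments=[[[1,-1,-5],[0,0,0],9.5],[[4,0,-5],[0,0,0],9.5],[[5,0,-5],[0,0,0],9.5],[[4,0,-5],[0,0,0],9.5],[[0,0,0],[0,0,0],9.5]])

```text
t: 33.42
eef_pos: [457.1, 22.6, 165.1]
tcp_rot: [-1.566, -0.001, -1.376]
ft_force: [-0.6, 0.7, 1.0]
opening: 1.0
```

```bash
python3 w.py w13 small_jar squat_tin; python3 d.py 449.5 11 33 11.2
```

```text
[457.1  22.6 165.1] [-1.566e+00 -1.000e-03 -1.376e+00] tool from cam [439. 103. 334.]
small_jar [(0.55, [447.0, 9.0, -2.0])]
squat_tin [(0.67, [621.0, 193.0, 6.0])]
t 33.6 shift cm [ 1.13 13.19 -1.38] turn [-0.4  0.1  0. ] opening mm 95.0 F [0.1 0.2 0.3] pos [460.   24.7 165. ]
```

View pics/w13.png

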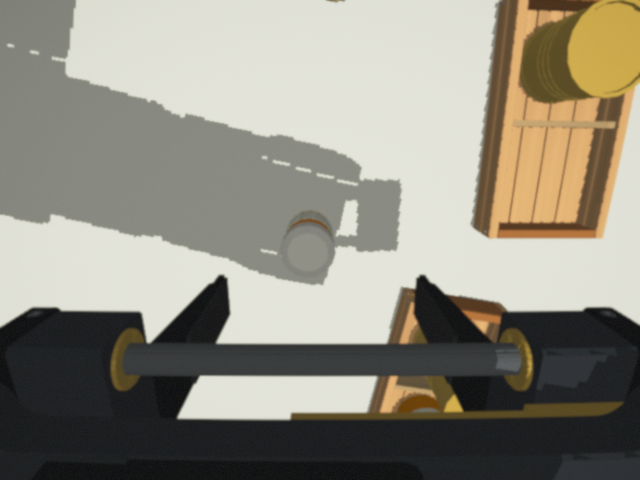

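The squat tin stands in the far compartment. The small jar's lid is at (307,248). The empty compartment has its near corners at (488,237) and (605,236), with the partition at v≈124.

Run:
```python
from h import *
s=readout.state(); p=read_camera("wrist")
print(pz(p,[(307,248)],62,s).round(1))
w=pz(p,[(490,237),(606,236)],34,s); print(w.round(1)); q=pz(p,[(515,123),(616,125)],30,s);print(q.round(1))
u=np.array([-np.sin(.195),np.cos(.195)]); print("B", (w[:,:2].mean(0)+u*51).round(1),(q[:,:2].mean(0)-u*45.5).round(1))
from d import go; go(449,12,33,11.2)
```

```text
[[449.1  15.3  62. ]]
[[603.8  46.6  34. ]
 [706.3  67.7  34. ]]
[[595.3 141.6  30. ]
 [679.2 158.   30. ]]
B [645.1 107.2] [646.  105.1]
t 33.6 shift cm [ 1.05 13.17 -1.42] turn [-0.4  0.1  0. ] opening mm 94.9 F [ 0.4 -0.4 -0.1] pos [460.   25.  164.8]
```

Call:
apply_moves(increments=[[[1,2,-1.4],[-0.4,0,0],9.5],[[0,4,0],[0,0,0],9.5],[[0,4,0],[0,0,0],9],[[0,2,0],[0,0,0],8],[[0,0,0],[0,0,0],8]])

```text
t: 34.25
eef_pos: [453.0, 16.3, 40.5]
tcp_rot: [-1.569, -0.001, -1.365]
ft_force: [0.6, -0.1, 0.3]
opening: 0.848
```

```bash
python3 w.py w14 small_jar; python3 d.py 449 12.5 33 11.2
```

```text
[453.   16.3  40.5] [-1.569e+00 -1.000e-03 -1.365e+00] tool from cam [434.  96. 210.]
small_jar [(0.8, [449.0, 7.0, -3.0])]
t 34.4 shift cm [ 0.26  0.89 -0.52] turn [-0.3  0.6  0.1] opening mm 80.2 F [0.3 0.7 0.3] pos [453.5  16.1  42. ]
```

View pics/w14.png

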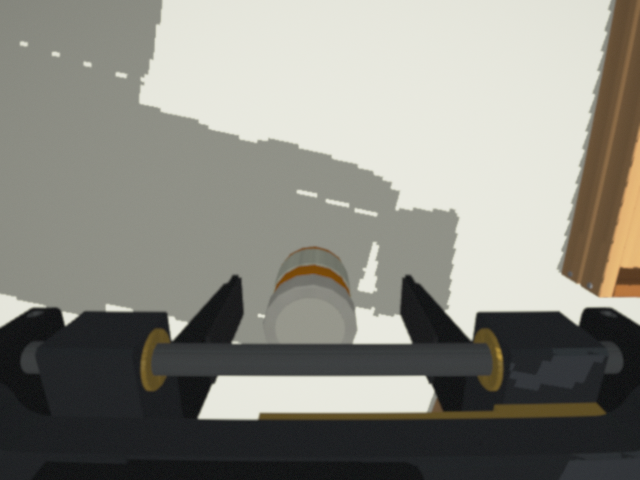

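The jar is about 5 mm off-centre toward the left finger. I'll correct that, lower 9 mm, grip and lift.

Call:
apply_moves(increments=[[[0.3,0.9,-0.5],[-0.3,0.6,0],8],[[0,0,0],[0,0,0],6],[[0,0,0],[0,0,0],3],[[0,0,0],[0,0,0],3],[[0,0,0],[0,0,0],3]])

```text
t: 34.98
eef_pos: [450.3, 12.0, 34.6]
tcp_rot: [-1.568, -0.004, -1.376]
ft_force: [-0.2, -0.2, 0.9]
opening: 0.479
```

Call:
apply_moves(increments=[[[0,0,0],[0,0,0],3],[[0,-2,0],[0,0,0],3],[[0,-3,0],[0,0,0],3],[[0,-1.5,0],[0,0,0],3],[[0,0,0],[0,0,0],3]])

```text
t: 35.6
eef_pos: [449.7, 12.2, 101.0]
tcp_rot: [-1.569, -0.003, -1.376]
ft_force: [0.5, -0.7, -0.9]
opening: 0.463
```

```bash
python3 d.py 643 104 100 11.2
```

```text
t 35.6 shift cm [-5.26  0.12 20.74] turn [-0.1 -0.   0.2] opening mm 44.0 F [ 0.5 -0.7 -0.9] pos [449.7  12.2 101. ]
```

Call:
apply_moves(increments=[[[-1,0,4],[0,0,0],3],[[-2,0,5],[0,0,0],3],[[-2.2,0,5],[0,0,0],3],[[0,0,4.5],[0,0,0],3],[[0,0,2],[0,0,0],3]])

```text
t: 36.22
eef_pos: [643.9, 105.6, 95.8]
tcp_rot: [-1.574, -0.002, -1.377]
ft_force: [-0.2, -0.7, -1.4]
opening: 0.46
```

Call:
apply_moves(increments=[[[0,0,0],[0,0,0],3],[[0,0.5,0],[0,0,0],3],[[0,0,0],[0,0,0],3],[[0,0,0],[0,0,0],3],[[0,0,0],[0,0,0],3]])

```text
t: 36.85
eef_pos: [641.4, 105.0, 87.6]
tcp_rot: [-1.579, -0.002, -1.377]
ft_force: [0.2, -0.7, -1.0]
opening: 0.455
```

```bash
python3 d.py 643 104 44 11.2
```

```text
t 36.9 shift cm [0.13 4.36 0.17] turn [ 0.5 -0.1  0.1] opening mm 43.3 F [ 0.2 -0.7 -1. ] pos [641.4 105.   87.6]
```

Margins are about 20 mm each side. Lower.

Call:
apply_moves(increments=[[[0.1,1.2,0.2],[0.5,0,0],3],[[0,1.4,0],[0,0,0],3],[[0,1.2,0],[0,0,0],3],[[0,0.3,0],[0,0,0],3],[[0,0,0],[0,0,0],3]])

```text
t: 37.48
eef_pos: [643.2, 104.2, 43.0]
tcp_rot: [-1.571, -0.002, -1.377]
ft_force: [0.3, -0.9, -1.5]
opening: 0.46
```

Call:
apply_moves(increments=[[[0,0.15,0],[0,0,0],3],[[0,0,0],[0,0,0],3],[[0,0.1,0],[0,0,0],3],[[0,0,0],[0,0,0],3],[[0,0,0],[0,0,0],3]])

```text
t: 38.1
eef_pos: [643.9, 104.4, 42.7]
tcp_rot: [-1.568, -0.002, -1.377]
ft_force: [0.6, -0.9, 0.4]
opening: 0.458
```

Call:
apply_moves(increments=[[[0,0.15,0],[0,0,0],3],[[0,0,0],[0,0,0],3],[[0,0.15,0],[0,0,0],3],[[0,0,0],[0,0,0],3],[[0,0,0],[0,0,0],3]])

```text
t: 38.72
eef_pos: [644.2, 104.5, 42.7]
tcp_rot: [-1.567, -0.002, -1.377]
ft_force: [-1.1, 0.6, 0.2]
opening: 0.462
```

Call:
apply_moves(increments=[[[0,0,0],[0,0,0],5.5],[[0,0,0],[0,0,0],7],[[0,0,0],[0,0,0],8],[[0,-4,0],[0,0,0],8],[[0,-6,0],[0,0,0],9]])

```text
t: 39.35
eef_pos: [641.9, 104.3, 139.4]
tcp_rot: [-1.576, -0.001, -1.377]
ft_force: [1.0, -0.3, 0.5]
opening: 0.895
```

Call:
apply_moves(increments=[[[0,-5,0],[0,0,0],9],[[0,-4,-4],[0,0,0],9],[[0,0,-6],[0,0,0],9],[[0,0,-6],[0,0,0],9],[[0,0,0],[0,0,0],9]])

```text
t: 39.98
eef_pos: [481.6, 73.0, 236.5]
tcp_rot: [-1.568, -0.002, -1.377]
ft_force: [1.0, -0.5, 0.4]
opening: 0.945
```

Run:
```python
from h import *
p=read_camera("scene"); save(p,"s9"); q=read_camera("top")
for pp in (p,q):
  for n in "bottle tall_tin large_jar squat_tin small_jar long_tray short_tray stick_tin cup_stack mango_plate".split():
    print(n,[(round(d["confidence"],2),tw(pp,d["point"]).round().tolist()) for d in nets.mark_of(pp,n)[:1]])
```

```text
bottle [(0.97, [603.0, -169.0, 9.0])]
tall_tin [(0.89, [602.0, -73.0, 9.0])]
large_jar [(0.95, [609.0, -258.0, 9.0])]
squat_tin [(0.73, [622.0, 192.0, 9.0])]
small_jar [(0.67, [648.0, 107.0, 13.0])]
long_tray [(0.85, [606.0, -170.0, -0.0])]
short_tray [(0.89, [639.0, 148.0, -1.0])]
stick_tin [(0.7, [425.0, 242.0, 3.0])]
cup_stack [(0.8, [426.0, 355.0, 0.0])]
mango_plate [(0.69, [588.0, 458.0, -4.0])]
bottle [(0.82, [606.0, -171.0, 8.0])]
tall_tin []
large_jar [(0.95, [608.0, -267.0, 6.0])]
squat_tin [(0.64, [624.0, 195.0, 8.0])]
small_jar [(0.96, [643.0, 104.0, 9.0])]
long_tray [(0.68, [604.0, -174.0, 0.0])]
short_tray [(0.64, [639.0, 146.0, 2.0])]
stick_tin [(0.73, [428.0, 239.0, 2.0])]
cup_stack [(0.78, [424.0, 353.0, 1.0])]
mango_plate [(0.79, [590.0, 457.0, -1.0])]
```

View pics/s9.png

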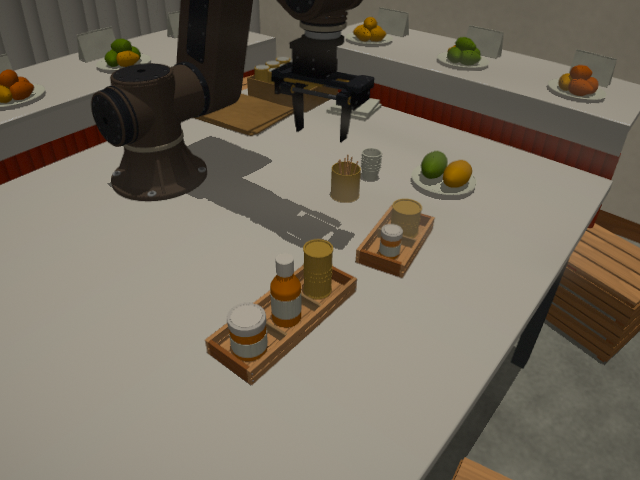

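All five stand upright in their compartments, the trays and bystanders are where they started, and the arm is clear. Handing in.

```bash
python3 -c "
from cell import env; print(env.job_done())"
```

```text
the job is handed in; nothing more can be done
None
```

Both gift packs are made up and the job is handed in, at about 40 s of the 138 s allowed.

- **Long tray:** the bottle is in the middle, with the tall tin on its left (+y) and the large jar on its right.
- **Short tray:** the squat tin and the small jar have one compartment each.

I lowered each piece in 1–2 mm steps and released it only once its height stopped changing about 8 mm above its pick height, the tray's floor thickness. For the bottle, both tins and the large jar, the force reading also rose clearly at contact. For the small jar, which weighs only about 1.2 N, the rise was close to the sensor noise, so there I relied mainly on the height.

In the last scene picture all five stood upright in their compartments and the gripper was clear of everything. The networks put each piece's underside at about 6–13 mm, against a floor at 8 mm. The trays and the three bystanders were where they started, within the networks' scatter of about 5 mm.

Two small disagreements remained:
- The top-view check did not find the tall tin; the scene camera did, at 0.89 confidence.
- The two cameras differed by up to 9 mm in y on the large jar, and by less elsewhere.

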